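Weigh the cured tile from the drying stand

TASK

Weigh the thin cement tile: it lies flat on the drying stand, packed too closely between the bricks for fingers to get at its sides. Slide it straight out over the stand's front edge until a good third of it overhangs while it still lies flat on the stand, then grip it by the overhanging end, carry it over without dropping it, and leave it lying flat in the middle of the balance pan. Leave the bricks on the stand where they are.

Things in the scene. Friction and masses are not known exactly. Their poses are not given: they have to be found in the camera images.
- tile: the one thin slab on the stand, rough grey cement, 110 long (x) x 56 wide (y) x 8 thick, 75 to 125 g; origin at the centre of its underside. Parallel to the stand, in one of the two middle places of a row of four, about 3 mm from the brick on either side; front end 15 to 40 mm back from the stand's front edge. It slides on the steel and tips off if over 55 mm overhangs
- brick_a: grey bio-cement brick on the stand, 110 (x) x 56 (y) x 38 high, 440 g, loose, lying parallel to the tile; origin at the centre of its underside; stays where it is
- brick_b: second brick, same as brick_a
- brick_c: third brick, same as brick_a
- stand: drying stand of folded steel sheet, fixed, on the robot's left or right; 190 deep (x) x 270 wide (y), flat top without rim 90 above the bench, 6 thick; origin on the bench under its centre; front edge (towards the robot) at x = -95 in its frame, open below it but for a 14 high drip tray. Behind the tile at least 40 mm of top is free, then air
- front_edge (a point): middle of the stand's front top edge, 90 above the bench; x axis points back into the stand, y along the edge
- balance: bench balance, fixed, on the other side from the stand, 250 deep (x) x 190 wide (y), white and grey with a dark display at its front; origin on the bench under its centre
- pan (a point): centre of the upper face of the balance's flat steel pan, 150 (x) x 170 (y), without rim, 70 above the bench; the pan is the highest part of the balance; axes as the balance
Mind the look-alikes: they are no part of the job. Leave any black or blue look-alike of the tile alone.

How it is judged (in metres and radians):
On the way, in this order (a step that is already met when the one before it is completed fails the run):
1. the tile lies flat on the stand with 30 to 54 mm of it over the front edge (x of tile in the frame of stand between -0.094 and -0.07 m and z of tile in the frame of stand between 0.087 and 0.093 m and angle between tile's own z axis and vertical below 0.05 rad), for 0.2 s.
2. the tile is lifted clear of the stand in the gripper (contact force between the fingers and tile above 1 N and height (world z) of tile above 0.105 m and contact force between tile and stand below 0.05 N), for 0.2 s.
At the end, for the whole second after the job is handed in: The tile rests flat and still on the balance pan, its centre within 20 mm of the pan's centre, and each of the three bricks lies within 15 mm of where it started on the stand (horizontal distance between tile and pan below 0.02 m and z of tile in the frame of pan between -0.004 and 0.004 m and angle between tile's own z axis and vertical below 0.05 rad and linear speed of tile below 0.02 m/s and distance of each of brick_a, brick_b, brick_c from where it was at the start of the episode below 0.015 m); the robot touches nothing.
It fails at once if the tile is dropped: it falls free by more than about 25 mm (faster than 0.7 m/s out of the fingers) (contact force between the fingers and tile below 0.05 N and linear speed of tile above 0.7 m/s).
It fails at once if a brick on the stand is shifted by more than 15 mm (distance of any of brick_a, brick_b, brick_c from where it was at the start of the episode above 0.015 m).
It also fails if it takes over 58 s, if anything falls off the work surface, if the arm or the gripper's body presses on something with over 40 N, if the wrist force passes 120 N, or if a joint passes its speed limit or range.

ROBOT

A 6-joint arm with a two-finger parallel gripper is mounted at the origin on the work surface. World frame = base frame: x ahead of the robot, y to its left, z up, the work surface at z = 0. Lengths are in mm, angles in rad, forces in N, time in s.
With the tool pointing down it reaches from about 300 to 775 mm from the base axis. Payload 14.6 kg.
Tool frame: the origin (TCP) lies on the front face of the gripper's body, between the roots of the fingers; the fingertips stand 97 mm ahead of it and the grasp point (between the pads) lies 78 mm ahead of it; z points along the fingers, y is the direction in which the jaws open and shut (so a half turn about z gives the same grasp; the last joint's range is limited). The gripper opens to 94 mm and grips with 3 to 60 N. Pads are 16 mm wide; open, the fingers measure 119 mm over their backs; the gripper's body (75 mm by 177 mm) begins 78 mm behind the grasp point.
Start: joints at [-1.182, 0.3, 1.521, -0, 1.321, -0.067], TCP at [242.092, -493.844, 302.646] pointing down, gripper open.
Joint ranges: [-3.03, 3.03], [-0.79, 2.21], [0.23, 2.52], [-1.04, 4.18], [0, 3.07], [-2.55, 2.55]. Speed limits (rad/s): [2.22, 2.22, 2.57, 3.14, 3.14, 3.14].

INTERFACE

Orientations are given as [roll, pitch, yaw] about the fixed x, y, z axes, in that order (R = Rz(yaw) Ry(pitch) Rx(roll)).
In Python, from cell import manip, eyes, finder gives the robot as it stands.
- The arm moves only by the tool drive_tool, never from a script. Its argument "rows" is a list of rows, each an object with "offset": the shift along the tool's x, y, z in mm, a list of three; "spin": the turn about the tool's z in degrees; "jaw": the finger opening in mm, from 0 to 94. In form: [{"offset": [dx, dy, dz], "spin": spin, "jaw": jaw}, ...]. A call has 1 to 20 rows; each row shifts and turns the commanded pose from where the row before left it, along the tool's axes as they then stand; what a row does not reach is not made up. A row lasts 1/10 s, in which the tool goes at most 50 mm and 8.59 degrees, less where a joint would pass 70% of its speed; a pose out of reach is approached as far as the arm can. A call is refused whole if a number of a shift passes 50 or a number of a turn 8.59, either way. A call with a gripper value outside its range is refused whole. The fingers move at their own pace and stop on an object; "force" is the grip in N (left out, the last holds). Time passes only in rows, so rows that do not move let the fingers close. It gives the time, the measured TCP pose, the force and the opening at its end, in the units of the state.
- manip.read_state(): the state, without advancing time (a new reading comes with each control period).
- eyes.camera(name): name is "side" or "top"; returns a dict with "color" (480x640x3 uint8, blue, green, red), "depth" (480x640 float32, mm along the optical axis (not along the pixel's ray), 0 where there is no reading), "vfov" (degrees; the focal length in pixels is half the picture's height over the tangent of half this angle, whatever the lens; pixels are square), "cx", "cy" (the principal point, pixels), "D" ([k1, k2, p1, p2, k3] as OpenCV has them; the pictures are not rectified), "rvec" (rotation vector, rad) and "tvec" (3), from world to camera coordinates, as OpenCV has them. Camera axes: x right, y down, z forward; pixel columns grow to the right and rows downward; lengths in mm; the calibration is good to about 2 mm. A picture is of the moment at which its call begins.
- manip.sign_off(): hands the job in, once; it reports no verdict.
Trained networks look in the newest picture that a camera, given by its name, has taken for a name from the list of things; names that differ only in an ending like _2 or _b are one class to them, and where a whole thing is asked for, a point or a joint stands for the part that bears it (a point fixed in the world has none). Each returns a list of dicts, best first, with "p" (0 to 1); they miss things now and then, are a little off and sometimes report something else, mostly with a low value. They report only what shows in the picture. A call takes as long as a camera call. They do not tell look-alikes from the thing itself.
- finder.find_in(camera, target): "uv" ([column, row] in pixels, amid what is visible of it).
The state is a dict: "clock": time; "joints": joint angles; "qd": joint speeds; "effort": joint torques, N m; "eef_pos": TCP position; "eef_rot": TCP orientation; "wrist_force": force on the tool from outside, world axes, zero at the start; "moment": the same for the moment, N m; "finger_gap": finger opening in mm.
Only numpy, scipy, OpenCV 4.12 (cv2) and the standard library are available. Lean on these libraries where they do the work, as an engineer would, in place of code of your own. Each camera call takes 0.05 s, during which the arm holds its last target. There are 200 camera calls.

## Working session

There is one attempt and no reset: what is moved stays moved. The work goes in short steps, Python scripts to look and compute and a tool call to move; the robot and the scene stay as the last step left them, time stands still between calls to the robot, and variables do not carry over. Pictures are saved under pics/ and viewed, about 8 in all and at most 12, crops included, and the job is handed in when it is done.

Besides the shell and the picture viewer there is one more tool, called after "Request:" as name(argument=value, ...), one argument or row to a line, values as JSON. drive_tool: Moves the arm, as the interface text tells. Its arguments: {"type":"object","properties":{"rows":{"type":"array","items":{"type":"object","properties":{"offset":{"type":"array","items":{"type":"number"}},"spin":{"type":"number"},"jaw":{"type":"number"}}}},"force":{"type":"number"}},"required":["rows"]}

```bash
mkdir -p pics
cat > h.py <<'E'
import numpy as np, cv2
from cell import manip, eyes, finder
def K(c):
    f=240/np.tan(np.radians(c['vfov'])/2); return np.array([[f,0,c['cx']],[0,f,c['cy']],[0,0,1]])
def world(c):
    h,w=c['depth'].shape
    uv=np.stack(np.meshgrid(np.arange(w),np.arange(h)),-1).reshape(-1,1,2).astype(np.float64)
    n=cv2.undistortPoints(uv,K(c),np.array(c['D'],float)).reshape(h,w,2)
    d=c['depth'].astype(float)
    P=np.dstack([n*d[...,None],d]); R=cv2.Rodrigues(np.array(c['rvec'],float))[0]
    W=(P-np.array(c['tvec'],float).reshape(3))@R
    W[d==0]=np.nan; return W
def proj(c,p):
    return cv2.projectPoints(np.array(p,float).reshape(-1,1,3),np.array(c['rvec'],float),np.array(c['tvec'],float),K(c),np.array(c['D'],float))[0].reshape(-1,2)
E
python3 - <<'E'
from h import *
print(manip.read_state())
for n in ['top','side']:
    c=eyes.camera(n); cv2.imwrite(f'pics/{n}0.png',c['color']); W=world(c)
    np.savez(f'{n}0.npz',W=W,col=c['color'])
    R=cv2.Rodrigues(np.array(c['rvec']))[0]; print(n,'cam pos',-R.T@np.array(c['tvec']))
    for t in ['tile','brick_a','stand','balance','pan']:
        for r in finder.find_in(n,t)[:5]:
            u,v=np.round(r['uv']).astype(int); print(t,r['p'],u,v,W[v,u].round(0))
E
```

```text
{'clock': 0.0, 'joints': array([-1.18163814e+00,  3.00480374e-01,  1.52157104e+00,  1.33360034e-05,
        1.32069554e+00, -6.65933451e-02]), 'qd': array([-4.01713640e-04, -4.15347293e-04,  2.31363472e-05,  2.26350438e-03,
       -1.89144271e-03,  7.42860547e-04]), 'effort': array([-7.69614617e-04, -5.31814742e+01, -3.52738738e+01,  7.06952135e-02,
        2.44734687e-02, -1.14033664e-04]), 'eef_pos': array([ 242.02272574, -493.72527246,  302.08542561]), 'eef_rot': array([-3.14044177e+00, -8.97003056e-05,  4.55748177e-01]), 'wrist_force': array([ 0.32295533, -0.05217603,  0.40874412]), 'moment': array([-0.01034275,  0.00097628, -0.02729438]), 'finger_gap': 94.41259492250757}
top cam pos [ 361.18648439 -105.252559   1325.31058894]
tile 0.94 416 290 [ 351. -328.   10.]
tile 0.87 400 193 [ 561. -276.  101.]
tile 0.82 490 295 [ 342. -502.    9.]
tile 0.77 487 228 [ 498. -494.   11.]
tile 0.59 282 186 [587. -13.  10.]
brick_a 0.88 373 189 [ 564. -214.  130.]
brick_a 0.81 429 194 [ 556. -335.  127.]
brick_a 0.77 348 188 [ 565. -161.  131.]
stand 0.66 384 216 [ 511. -242.   95.]
balance 0.8 200 193 [558. 167.  69.]
balance 0.45 388 219 [ 505. -251.   91.]
balance 0.23 346 188 [ 565. -157.  128.]
pan 0.71 196 198 [547. 175.  70.]
side cam pos [392.30005229 540.25966847 872.36280132]
tile 0.96 402 154 [ 337. -500.    7.]
tile 0.81 352 152 [ 473. -482.   10.]
tile 0.63 310 173 [ 554. -287.   99.]
tile 0.58 389 196 [ 362. -327.   13.]
tile 0.55 278 291 [577. -10.   6.]
brick_a 0.94 300 184 [ 563. -217.  128.]
brick_a 0.76 295 210 [ 560. -139.  126.]
brick_a 0.56 310 154 [ 559. -320.  128.]
stand 0.62 293 226 [ 563. -125.   90.]
balance 0.58 265 379 [547. 215.  72.]
pan 0.58 266 380 [545. 216.  70.]
```

View pics/top0.png

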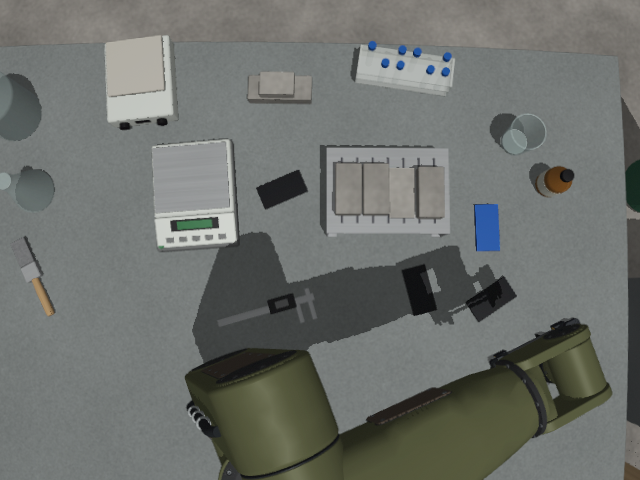

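View pics/side0.png

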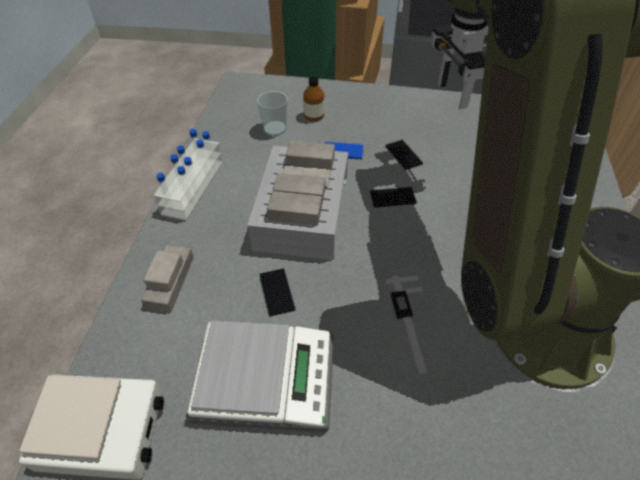

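Both views show the stand with four slabs. Candidates for the tile in the top view: grey slab on the stand (401,193) at z≈100, which is lower than the bricks around it; black ones at (416,290), (490,298) and (282,188); blue at (487,228). I choose (401,193). The balance is at (196,190), with its pan in the upper part; the other weighing device at (138,70) is a hotplate.

Run:
```python
from h import *
c=eyes.camera('top'); W=np.nanmedian([world(eyes.camera('top')) for _ in range(8)],0); np.save('Wtop.npy',W)
Z=W[...,2]
def rect(mask,name,k=3):
    mask=cv2.morphologyEx(mask.astype(np.uint8),cv2.MORPH_OPEN,np.ones((k,k)))
    n,l,s,ce=cv2.connectedComponentsWithStats(mask)
    for i in range(1,n):
        if s[i,4]<150: continue
        P=W[l==i]; r=cv2.minAreaRect(P[:,:2].astype(np.float32))
        print(name,s[i,4],'uv',ce[i].round(),'c',np.round(r[0],1),'size',np.round(r[1],1),'ang',round(r[2],2),'z',np.nanmedian(P[:,2]).round(1))
roi=np.zeros(Z.shape,bool); roi[130:245,310:460]=1
rect(roi&(abs(Z-128)<9),'brick')
rect(roi&(abs(Z-99)<5)&(np.arange(640)[None]>380)&(np.arange(640)[None]<425)&(np.arange(480)[:,None]<225),'tile')
rect(roi&(Z>80),'standall')
roi[:]=0; roi[130:255,145:245]=1
rect(roi&(Z>45),'balance'); rect(roi&(Z>66.5),'pan')
cr=c['color'][130:245,310:460]; cv2.imwrite('pics/crop.png',cv2.resize(cr,None,fx=5,fy=5,interpolation=cv2.INTER_CUBIC))
print(Z[190,380:425].round(0)); print(Z[140:245,402].round(0)); print(Z[150:240:3,190].round(0))
```

```text
brick 1354 uv [348. 189.] c [ 565.1 -161.6] size [110.5  55.1] ang 0.73 z 128.5
brick 1381 uv [376. 189.] c [ 566.1 -221.2] size [110.3  55.5] ang 0.82 z 128.4
brick 1392 uv [431. 192.] c [ 562.4 -339.3] size [111.4  57.2] ang 0.29 z 128.5
tile 1240 uv [402. 193.] c [ 563.3 -280.3] size [108.7  54.6] ang 1.64 z 98.7
standall 10519 uv [388. 191.] c [ 569.2 -251.7] size [189.9 269.5] ang 1.15 z 98.0
balance 7564 uv [193. 189.] c [567.3 188.3] size [228.2 184.2] ang 6.18 z 69.6
pan 4879 uv [190. 177.] c [594.2 191.6] size [151.6 169.6] ang 6.0 z 70.4
[130. 129. 128. 129. 128. 128. 129. 128. 130. 128. 100.  97.  99.  97.
  99.  97.  99. 100.  98.  97.  99.  99. 100.  98.  99.  97.  98. 100.
  97. 100. 101.  98.  99.  97. 100.  89. 101. 115. 126. 130. 130. 129.
 129. 129. 129.]
[  0.   1.   2.  -0.   1.   0.   1.   2.  92.  90.  91.  93.  91.  90.
  88.  91.  91.  91.  92.  91.  92.  93.  93.  90.  92.  91.  90.  92.
  98.  98.  99.  97.  98.  99.  99.  98.  99. 100. 100.  99. 100.  97.
  99.  99.  97.  97.  98.  98.  97.  99. 100.  97.  99.  99.  99.  99.
  98.  98.  98.  99.  98.  99.  98.  99.  99.  99.  99.  99. 100.  98.
  98. 100. 101.  98.  99.  97.  99.  99.  90.  90.  91.  91.  90.  91.
  92.  90.  90.  90.  91.  91.  91.  91.  91.  93.   1.   2.   1.  -1.
   1.   1.  -0.   1.   0.   2.   1.]
[72. 70. 70. 69. 70. 71. 70. 71. 71. 70. 70. 71. 70. 69. 69. 70. 70. 71.
 70. 70. 70. 57. 55. 57. 55. 55. 53. 49. 47. 47.]
```

View pics/crop.png

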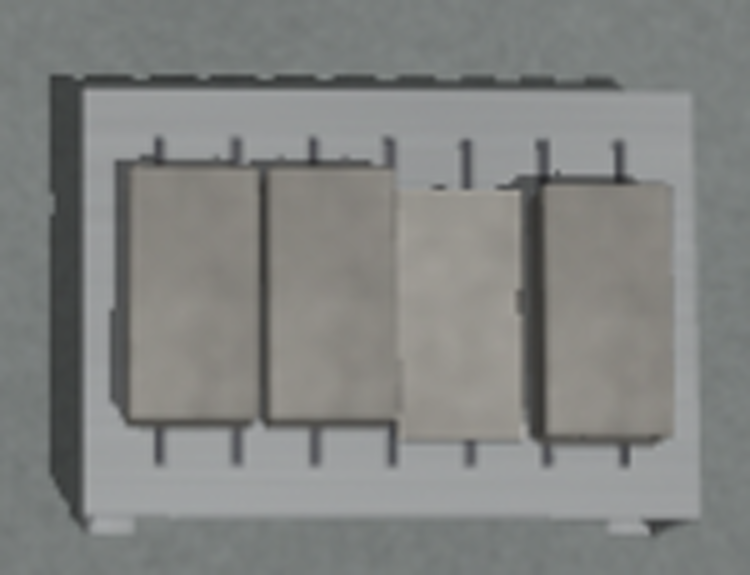

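Chosen: the grey slab at (401,193). The crop confirms it is lower than its neighbours, between bricks 2 and 4 in the row. All sizes match the description: the tile centre is (563,-280), the stand edge x≈475, its yaw ≈1°, the pan centre (594,192,70). I'll come down behind the tile with the fingers nearly closed and push it forward.

Request:
drive_tool(
  rows=[
    {"offset":[0,0,0],"spin":8.37,"jaw":15},
    {"offset":[0,0,0],"spin":8.37,"jaw":15},
    {"offset":[0,0,0],"spin":8.37,"jaw":15},
    {"offset":[30,-16,0],"spin":0,"jaw":15},
    {"offset":[31,-16,0],"spin":0,"jaw":15},
    {"offset":[31,-16,0],"spin":0,"jaw":15},
    {"offset":[31,-16,0],"spin":0,"jaw":15},
    {"offset":[31,-16,0],"spin":0,"jaw":15},
    {"offset":[31,-16,0],"spin":0,"jaw":15},
    {"offset":[31,-16,0],"spin":0,"jaw":15},
    {"offset":[31,-16,0],"spin":0,"jaw":15},
    {"offset":[31,-16,0],"spin":0,"jaw":15},
    {"offset":[31,-16,0],"spin":0,"jaw":15},
    {"offset":[31,-16,0],"spin":0,"jaw":15},
    {"offset":[31,-16,0],"spin":0,"jaw":15},
    {"offset":[31,-16,0],"spin":0,"jaw":15},
    {"offset":[0,0,0],"spin":0,"jaw":15},
    {"offset":[0,0,0],"spin":0,"jaw":15},
  ],
)

```text
clock: 2.85
eef_pos: [640.6, -278.5, 302.0]
eef_rot: [-3.141, 0.001, 0.018]
wrist_force: [-0.5, -0.4, -0.5]
finger_gap: 14.8
```

Request:
drive_tool(
  rows=[
    {"offset":[0,0,20],"spin":0,"jaw":15},
    {"offset":[0,0,30],"spin":0,"jaw":15},
    {"offset":[0,0,30],"spin":0,"jaw":15},
    {"offset":[0,0,20],"spin":0,"jaw":15},
    {"offset":[0,0,6],"spin":0,"jaw":15},
    {"offset":[0,0,3],"spin":0,"jaw":15},
    {"offset":[0,0,2],"spin":0,"jaw":15},
    {"offset":[0,0,0],"spin":0,"jaw":15},
    {"offset":[0,0,0],"spin":0,"jaw":15},
  ],
)

```text
clock: 3.75
eef_pos: [640.5, -278.9, 192.7]
eef_rot: [3.141, -0.001, 0.018]
wrist_force: [0.3, 0.6, -0.8]
finger_gap: 15.1
```

Run:
```python
from h import *
c=eyes.camera('side'); cv2.imwrite('pics/side1.png',cv2.resize(c['color'][110:270,200:400],None,fx=3.75,fy=3.75,interpolation=cv2.INTER_CUBIC))
print(manip.read_state()['eef_pos'])
```

```text
[ 640.52495137 -278.91313147  192.49624232]
```

View pics/side1.png

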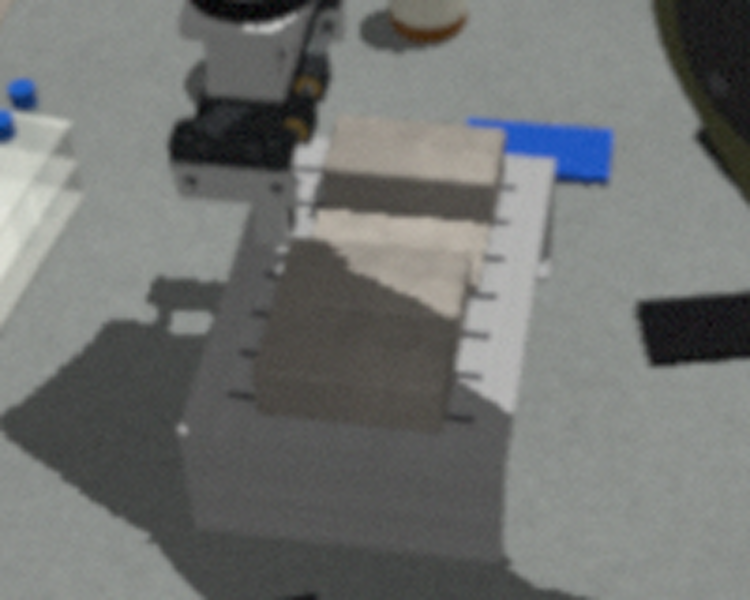

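The closed fingers are down behind the tile, at about (270,180) in the crop, and the tile and bricks have not moved. Now I'll lower a little and push.

Request:
drive_tool(
  rows=[
    {"offset":[0,0,2],"spin":0,"jaw":15},
    {"offset":[0,0,0],"spin":0,"jaw":15},
    {"offset":[-4,0,0],"spin":0,"jaw":15},
    {"offset":[-5,0,0],"spin":0,"jaw":15},
    {"offset":[-5,0,0],"spin":0,"jaw":15},
    {"offset":[-5,0,0],"spin":0,"jaw":15},
    {"offset":[-5,0,0],"spin":0,"jaw":15},
    {"offset":[-5,0,0],"spin":0,"jaw":15},
    {"offset":[-5,0,0],"spin":0,"jaw":15},
    {"offset":[-5,0,0],"spin":0,"jaw":15},
    {"offset":[-5,0,0],"spin":0,"jaw":15},
    {"offset":[-5,0,0],"spin":0,"jaw":15},
    {"offset":[-5,0,0],"spin":0,"jaw":15},
    {"offset":[-5,0,0],"spin":0,"jaw":15},
    {"offset":[-5,0,0],"spin":0,"jaw":15},
    {"offset":[-5,0,0],"spin":0,"jaw":15},
    {"offset":[-5,0,0],"spin":0,"jaw":15},
    {"offset":[-3,0,0],"spin":0,"jaw":15},
    {"offset":[0,0,0],"spin":0,"jaw":15},
  ],
)

```text
clock: 5.7
eef_pos: [563.0, -280.2, 189.6]
eef_rot: [-3.141, 0.0, 0.017]
wrist_force: [-0.6, 0.0, -0.8]
finger_gap: 15.2
```

```bash
cat > tilefront.py <<'E'
from h import *
import sys
n=sys.argv[1]
for cam in ['side','top']:
    c=eyes.camera(cam); W=np.nanmedian([world(eyes.camera(cam)) for _ in range(6)],0)
    m=(W[...,0]>400)&(W[...,0]<506)&(W[...,1]>-325)&(W[...,1]<-235)&(abs(W[...,2]-98.5)<4.5)
    m=cv2.morphologyEx(m.astype(np.uint8),cv2.MORPH_OPEN,np.ones((2,2)))>0
    P=W[m]
    if len(P)>20: 
        r=cv2.minAreaRect(P[:,:2].astype(np.float32)); print(cam,len(P),np.nanpercentile(P,[1,50,99],0).round(1).tolist(),r)
    if cam=='side': cv2.imwrite(f'pics/{n}.png',cv2.resize(c['color'][110:270,200:400],None,fx=3.75,fy=3.75,interpolation=cv2.INTER_CUBIC))
print(manip.read_state()['eef_pos'])
E
python3 tilefront.py side2
```

```text
side 498 [[441.2, -393.0, -0.6], [470.4, -275.8, 97.9], [502.4, -252.1, 99.7]] ((472.7945251464844, -331.2916259765625), (62.15541076660156, 159.85580444335938), 0.8920984268188477)
[ 563.39856092 -280.17346533  189.64383275]
```

View pics/side2.png

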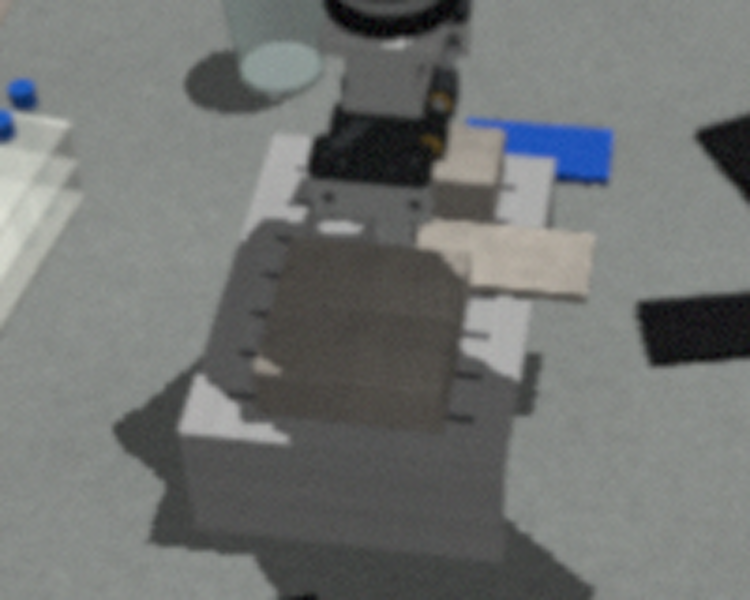

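The tile sticks out over the front edge, at about (590,260) in the crop, lying flat and parallel. The bricks are unchanged. I'll measure the front end and the stand edge from their pixels in this picture.

```bash
cat >> h.py <<'E'
def plane(c,uv,z):
    n=cv2.undistortPoints(np.array(uv,float).reshape(-1,1,2),K(c),np.array(c['D'],float)).reshape(-1,2)
    R=cv2.Rodrigues(np.array(c['rvec'],float))[0]; o=-R.T@np.array(c['tvec'],float).reshape(3)
    d=np.c_[n,np.ones(len(n))]@R
    return o+d*((z-o[2])/d[:,2])[:,None]
E
python3 - <<'E'
from h import *
c=eyes.camera('side')
o=lambda a:[[200+u/3.75,110+v/3.75] for u,v in a]
print(plane(c,o([(594,232),(588,290)]),98).round(1))      # tile front corners
print(plane(c,o([(556,157),(525,355),(511,413)]),90).round(1))      # stand front edge
E
```

```text
[[ 441.8 -309.1   98. ]
 [ 439.8 -256.7   98. ]]
[[ 475.1 -386.7   90. ]
 [ 471.4 -203.9   90. ]
 [ 473.2 -156.5   90. ]]
```

Overhang is now about 33 mm. I'll push another 12 mm, then back off and lift.

Request:
drive_tool(
  rows=[
    {"offset":[-4,0,0],"spin":0,"jaw":15},
    {"offset":[-4,0,0],"spin":0,"jaw":15},
    {"offset":[-4,0,0],"spin":0,"jaw":15},
    {"offset":[0,0,0],"spin":0,"jaw":15},
    {"offset":[0,0,0],"spin":0,"jaw":15},
    {"offset":[5,0,0],"spin":0,"jaw":15},
    {"offset":[5,0,0],"spin":0,"jaw":15},
    {"offset":[0,0,-20],"spin":0,"jaw":15},
    {"offset":[0,0,-40],"spin":0,"jaw":15},
    {"offset":[0,0,-40],"spin":0,"jaw":15},
    {"offset":[0,0,0],"spin":0,"jaw":94},
    {"offset":[0,0,0],"spin":0,"jaw":94},
    {"offset":[0,0,0],"spin":0,"jaw":94},
  ],
)

```text
clock: 7.75
eef_pos: [561.3, -280.0, 288.2]
eef_rot: [-3.141, 0.002, 0.018]
wrist_force: [-0.6, 0.3, 0.2]
finger_gap: 35.4
```

```bash
python3 tilefront.py side3
python3 - <<'E'
from h import *
W=np.nanmedian([world(eyes.camera('side')) for _ in range(6)],0)
m=(W[...,0]>425)&(W[...,0]<500)&(W[...,1]>-330)&(W[...,1]<-235)&(abs(W[...,2]-98.5)<3.5)
m=cv2.morphologyEx(m.astype(np.uint8),cv2.MORPH_OPEN,np.ones((3,3)))
n,l,s,ce=cv2.connectedComponentsWithStats(m); i=1+s[1:,4].argmax(); P=W[l==i]
P=P[abs(P[:,2]-98.5)<4]
print(ce[i],len(P),P.min(0),P.max(0),np.median(P[:,2]))
# left/right y extents by x bins
for x in range(426,500,8):
    q=P[(P[:,0]>=x)&(P[:,0]<x+8)]
    if len(q)>5: print(x,len(q),q[:,1].min().round(1),q[:,1].max().round(1),q[:,2].mean().round(1))
E
```

```text
side 586 [[429.6, -391.3, -0.2], [464.3, -276.2, 97.9], [502.0, -252.2, 99.4]] ((466.8812255859375, -330.98590087890625), (74.52848815917969, 158.5961456298828), 0.9116953015327454)
[ 561.40578534 -280.18458269  289.66374472]
[347.36772983 179.4934334 ] 533 [ 428.45154585 -310.32742753   95.13538314] [ 499.95058079 -252.26236823   99.95718728] 98.04354913135572
426 39 -306.6 -254.4 98.0
434 62 -310.3 -253.0 98.0
442 59 -307.7 -252.6 98.1
450 59 -307.1 -253.1 97.9
458 60 -308.8 -252.9 98.1
466 59 -308.2 -253.2 98.0
474 59 -306.7 -252.9 97.9
482 61 -307.7 -252.3 97.7
490 59 -307.5 -252.8 98.1
498 16 -305.8 -253.0 98.2
```

View pics/side3.png

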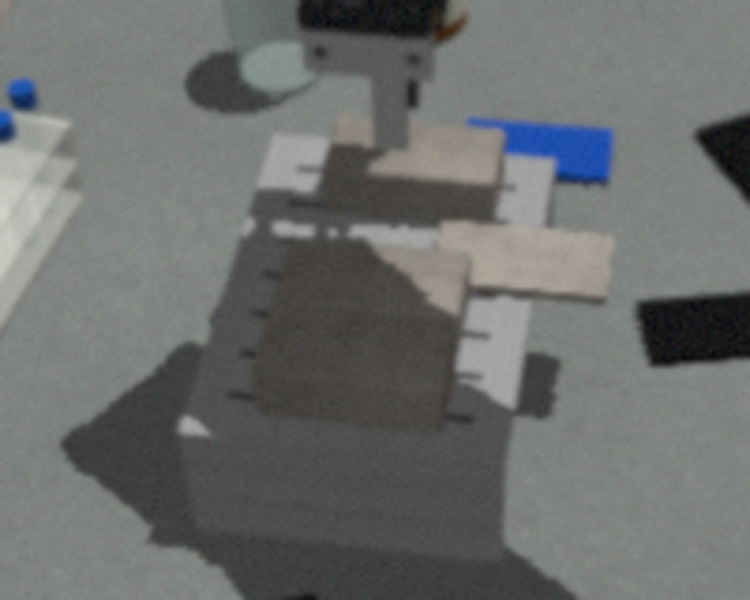

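The tile lies flat at z = 98.0 with its front end at x≈429, so the overhang is about 45 mm. Next I'll move over the overhanging end.

Request:
drive_tool(
  rows=[
    {"offset":[-15,-0.4,0],"spin":0,"jaw":94},
    {"offset":[-25,-0.5,0],"spin":0,"jaw":94},
    {"offset":[-25,-0.5,0],"spin":0,"jaw":94},
    {"offset":[-25,0,0],"spin":0,"jaw":94},
    {"offset":[-12,0,0],"spin":0,"jaw":94},
    {"offset":[0,0,0],"spin":0,"jaw":94},
    {"offset":[0,0,20],"spin":0,"jaw":94},
    {"offset":[0,0,20],"spin":0,"jaw":94},
    {"offset":[0,0,20],"spin":0,"jaw":94},
    {"offset":[0,0,20],"spin":0,"jaw":94},
    {"offset":[0,0,10],"spin":0,"jaw":94},
    {"offset":[0,0,5],"spin":0,"jaw":94},
    {"offset":[0,0,0],"spin":0,"jaw":94},
    {"offset":[0,0,0],"spin":0,"jaw":94},
  ],
)

```text
clock: 10.15
eef_pos: [459.8, -280.8, 195.4]
eef_rot: [3.141, -0.001, 0.018]
wrist_force: [-0.4, -0.1, -0.1]
finger_gap: 94.4
```

Request:
drive_tool(
  rows=[
    {"offset":[0,0,4],"spin":0,"jaw":94},
    {"offset":[0,0,3.5],"spin":0,"jaw":94},
    {"offset":[0,0,0],"spin":0,"jaw":94},
    {"offset":[0,0,0],"spin":0,"jaw":62},
    {"offset":[0,0,0],"spin":0,"jaw":62},
    {"offset":[0,0,0],"spin":0,"jaw":62},
    {"offset":[0,0,0],"spin":0,"jaw":62},
    {"offset":[0,0,0],"spin":0,"jaw":62},
    {"offset":[0,0,0],"spin":0,"jaw":62},
    {"offset":[0,0,0],"spin":0,"jaw":50},
    {"offset":[0,0,0],"spin":0,"jaw":50},
    {"offset":[0,0,0],"spin":0,"jaw":50},
    {"offset":[0,0,0],"spin":0,"jaw":50},
    {"offset":[0,0,0],"spin":0,"jaw":50},
  ],
  force=40,
)

```text
clock: 11.55
eef_pos: [459.4, -280.6, 187.1]
eef_rot: [-3.142, 0.0, 0.018]
wrist_force: [-0.7, -0.6, 0.6]
finger_gap: 55.6
```

Gripped at 55.6 mm, which fits the 56 mm width. Lifting slowly.

Request:
drive_tool(
  rows=[
    {"offset":[0,0,-2],"spin":0,"jaw":50},
    {"offset":[0,0,-4],"spin":0,"jaw":50},
    {"offset":[0,0,-6],"spin":0,"jaw":50},
    {"offset":[0,0,-8],"spin":0,"jaw":50},
    {"offset":[0,0,-10],"spin":0,"jaw":50},
    {"offset":[0,0,-10],"spin":0,"jaw":50},
    {"offset":[0,0,-10],"spin":0,"jaw":50},
    {"offset":[0,0,-10],"spin":0,"jaw":50},
    {"offset":[0,0,-10],"spin":0,"jaw":50},
    {"offset":[0,0,-10],"spin":0,"jaw":50},
    {"offset":[0,0,0],"spin":0,"jaw":50},
    {"offset":[0,0,0],"spin":0,"jaw":50},
  ],
)

```text
clock: 12.75
eef_pos: [459.3, -280.6, 267.1]
eef_rot: [3.142, 0.0, 0.018]
wrist_force: [-0.6, -0.3, -1.2]
finger_gap: 55.6
```

Run:
```python
from h import *
c=eyes.camera('side'); cv2.imwrite('pics/side4.png',cv2.resize(c['color'][80:270,200:440],None,fx=3.2,fy=3.1,interpolation=cv2.INTER_CUBIC))
s=manip.read_state();print(s['eef_pos'],s['wrist_force'],s['finger_gap'])
W=np.nanmedian([world(eyes.camera('side')) for _ in range(6)],0)
m=(W[...,0]>415)&(W[...,0]<560)&(W[...,1]>-312)&(W[...,1]<-245)&(W[...,2]>140)&(W[...,2]<190)
P=W[m]
for x in range(416,560,10):
    q=P[(P[:,0]>=x)&(P[:,0]<x+10)]
    if len(q)>5: print(x,len(q),np.median(q,0).round(1))
```

```text
[ 459.26767049 -280.54639338  266.76632629] [-0.06019075 -0.53862076 -1.12759083] 55.31530465945694
426 63 [ 432.5 -276.1  177.9]
436 88 [ 441.  -276.2  177.7]
446 29 [ 447.4 -285.9  178. ]
466 58 [ 472.5 -267.8  177.5]
476 89 [ 480.9 -276.4  177.7]
486 86 [ 491.1 -273.7  177.4]
496 85 [ 501.2 -276.9  177.5]
506 88 [ 511.1 -274.2  177.3]
516 82 [ 521.  -277.1  177.4]
526 88 [ 530.9 -274.7  177.2]
536 24 [ 537.3 -279.4  177.6]
```

View pics/side4.png

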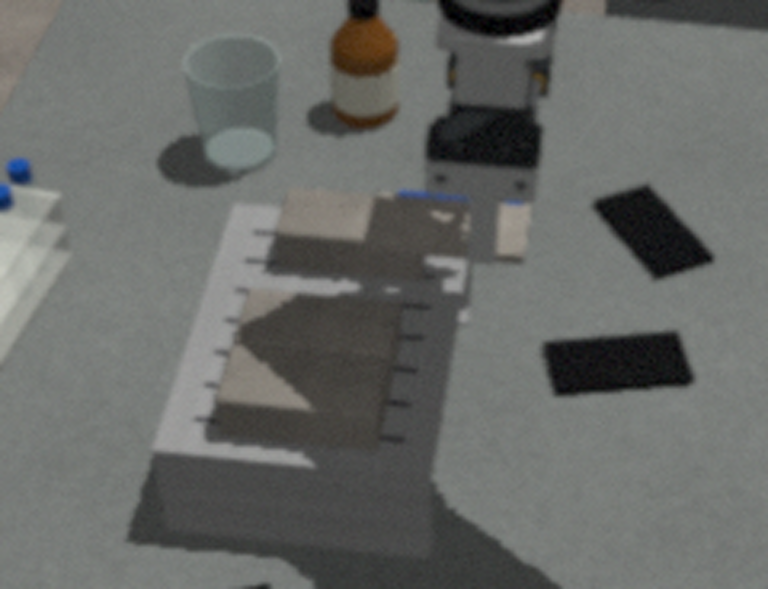

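The tile is level in the fingers (z drop of about 0.5 mm over its length), its centre 24.7 mm ahead of the TCP, and the bricks look untouched. Carrying it to the pan.

Request:
drive_tool(
  rows=[
    {"offset":[3.3,-13,0],"spin":0,"jaw":50},
    {"offset":[6.6,-26.1,0],"spin":0,"jaw":50},
    {"offset":[6.6,-26.1,0],"spin":0,"jaw":50},
    {"offset":[6.6,-26.1,0],"spin":0,"jaw":50},
    {"offset":[6.6,-26.1,0],"spin":0,"jaw":50},
    {"offset":[6.6,-26.1,0],"spin":0,"jaw":50},
    {"offset":[6.6,-26.1,0],"spin":0,"jaw":50},
    {"offset":[6.6,-26.1,0],"spin":0,"jaw":50},
    {"offset":[6.6,-26.1,0],"spin":0,"jaw":50},
    {"offset":[6.6,-26.1,0],"spin":0,"jaw":50},
    {"offset":[6.6,-26.1,0],"spin":0,"jaw":50},
    {"offset":[6.6,-26.1,0],"spin":0,"jaw":50},
    {"offset":[6.6,-26.1,0],"spin":0,"jaw":50},
    {"offset":[6.6,-26.1,0],"spin":0,"jaw":50},
    {"offset":[6.6,-26.1,0],"spin":0,"jaw":50},
    {"offset":[6.6,-26.1,0],"spin":0,"jaw":50},
    {"offset":[6.6,-26.1,0],"spin":0,"jaw":50},
    {"offset":[6.6,-26.1,0],"spin":0,"jaw":50},
    {"offset":[3.3,-13,0],"spin":0,"jaw":50},
    {"offset":[0,0,0],"spin":0,"jaw":50},
  ],
)

```text
clock: 15.1
eef_pos: [569.6, 192.6, 266.8]
eef_rot: [3.142, 0.0, 0.02]
wrist_force: [0.6, -0.8, -1.0]
finger_gap: 55.4
```

Request:
drive_tool(
  rows=[
    {"offset":[0,0,10],"spin":0,"jaw":50},
    {"offset":[0,0,20],"spin":0,"jaw":50},
    {"offset":[0,0,20],"spin":0,"jaw":50},
    {"offset":[0,0,20],"spin":0,"jaw":50},
    {"offset":[0,0,10],"spin":0,"jaw":50},
    {"offset":[0,0,5],"spin":0,"jaw":50},
    {"offset":[0,0,5],"spin":0,"jaw":50},
    {"offset":[0,0,0],"spin":0,"jaw":50},
    {"offset":[0,0,0],"spin":0,"jaw":50},
  ],
)

```text
clock: 16.0
eef_pos: [570.1, 191.1, 177.8]
eef_rot: [-3.141, -0.001, 0.017]
wrist_force: [-0.0, -0.4, -1.0]
finger_gap: 55.4
```

Run:
```python
from h import *
c=eyes.camera('side'); cv2.imwrite('pics/side5.png',cv2.resize(c['color'][280:440,160:360],None,fx=3.75,fy=3.75,interpolation=cv2.INTER_CUBIC))
s=manip.read_state();print(s['eef_pos'],s['wrist_force'],s['finger_gap'])
W=np.nanmedian([world(eyes.camera('side')) for _ in range(6)],0)
z=s['eef_pos'][2]-89
m=(W[...,0]>500)&(W[...,0]<690)&(W[...,1]>150)&(W[...,1]<240)&(abs(W[...,2]-z)<3.5)
P=W[m]; print(np.percentile(P,[1,99],0).round(1))
for x in range(530,660,10):
    q=P[(P[:,0]>=x)&(P[:,0]<x+10)]
    if len(q)>5: print(x,len(q),np.median(q,0).round(1))
```

```text
[570.12764287 191.1365404  177.81105143] [ 0.07923338  1.11145742 -1.53831863] 55.5653996900365
[[540.6 161.9  85.8]
 [649.6 218.8  90.4]]
540 172 [545.  192.2  88.8]
550 125 [553.5 199.4  88.8]
560 9 [560.8 162.5  89. ]
630 28 [638.3 181.   88.4]
640 131 [645.5 188.4  88.3]
```

View pics/side5.png

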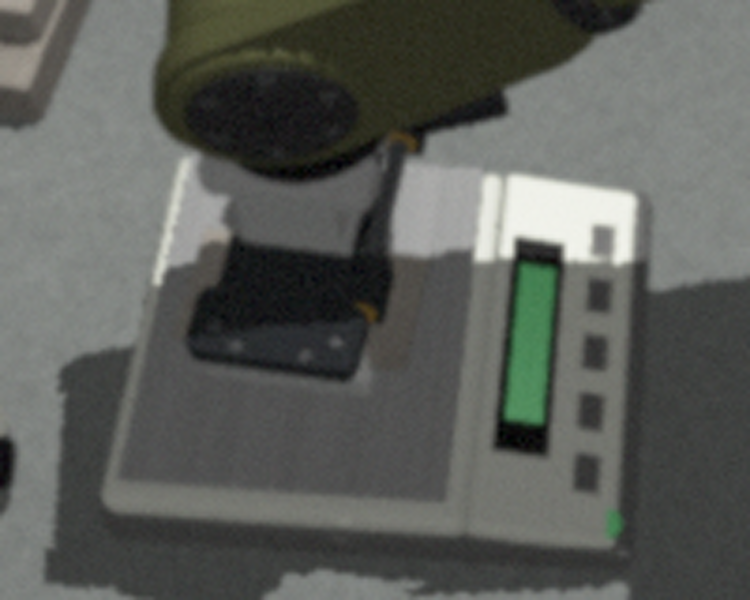

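The tile is level about 10 mm above the pan, centred near (595,190.5). Lowering slowly.

Request:
drive_tool(
  rows=[
    {"offset":[0,0,3],"spin":0,"jaw":50},
    {"offset":[0,0,3],"spin":0,"jaw":50},
    {"offset":[0,0,2],"spin":0,"jaw":50},
    {"offset":[0,0,1],"spin":0,"jaw":50},
    {"offset":[0,0,0],"spin":0,"jaw":50},
    {"offset":[0,0,0],"spin":0,"jaw":50},
  ],
)

```text
clock: 16.95
eef_pos: [570.0, 191.1, 168.2]
eef_rot: [-3.142, -0.0, 0.018]
wrist_force: [-0.3, -0.8, -1.4]
finger_gap: 55.0
```

Request:
drive_tool(
  rows=[
    {"offset":[0,0,0.5],"spin":0,"jaw":50},
    {"offset":[0,0,0],"spin":0,"jaw":50},
    {"offset":[0,0,0],"spin":0,"jaw":58},
    {"offset":[0,0,0],"spin":0,"jaw":62},
    {"offset":[0,0,0],"spin":0,"jaw":75},
    {"offset":[0,0,0],"spin":0,"jaw":85},
    {"offset":[0,0,0],"spin":0,"jaw":94},
    {"offset":[0,0,0],"spin":0,"jaw":94},
    {"offset":[0,0,0],"spin":0,"jaw":94},
    {"offset":[0,0,0],"spin":0,"jaw":94},
  ],
)

```text
clock: 17.95
eef_pos: [569.9, 191.1, 167.7]
eef_rot: [-3.142, -0.0, 0.018]
wrist_force: [-0.6, -0.4, -0.8]
finger_gap: 94.0
```

Request:
drive_tool(
  rows=[
    {"offset":[0,0,-10],"spin":0,"jaw":94},
    {"offset":[0,0,-30],"spin":0,"jaw":94},
    {"offset":[0,0,-40],"spin":0,"jaw":94},
    {"offset":[0,0,-40],"spin":0,"jaw":94},
    {"offset":[-30,0,0],"spin":0,"jaw":94},
    {"offset":[-40,0,0],"spin":0,"jaw":94},
    {"offset":[-40,0,0],"spin":0,"jaw":94},
    {"offset":[-40,0,0],"spin":0,"jaw":94},
    {"offset":[-20,0,0],"spin":0,"jaw":94},
    {"offset":[0,0,0],"spin":0,"jaw":94},
  ],
)

```text
clock: 18.95
eef_pos: [398.4, 188.2, 288.9]
eef_rot: [-3.141, -0.002, 0.019]
wrist_force: [0.9, -0.5, 1.1]
finger_gap: 93.8
```

Run:
```python
from h import *
s=manip.read_state();print(s['eef_pos'],s['wrist_force'],s['finger_gap'])
for cam in ['side','top']:
    c=eyes.camera(cam); W=np.nanmedian([world(eyes.camera(cam)) for _ in range(6)],0); Z=W[...,2]
    if cam=='side': cv2.imwrite('pics/side6.png',c['color'])
    def rect(m,name):
        m=cv2.morphologyEx(m.astype(np.uint8),cv2.MORPH_OPEN,np.ones((3,3)))
        n,l,t,ce=cv2.connectedComponentsWithStats(m)
        for i in range(1,n):
            if t[i,4]>150:
                P=W[l==i]; r=cv2.minAreaRect(P[:,:2].astype(np.float32)); A=np.c_[P[:,:2]-P[:,:2].mean(0),np.ones(len(P))]
                print(cam,name,t[i,4],np.round(r[0],1),np.round(r[1],1),round(r[2],1),'plane',np.linalg.lstsq(A,P[:,2],rcond=None)[0].round(3))
    b=(W[...,0]>490)&(W[...,0]<690)
    rect(b&(W[...,1]>90)&(W[...,1]<290)&(abs(Z-79)<4.5),'tile')
    rect(b&(W[...,1]>90)&(W[...,1]<290)&(abs(Z-72)<8),'pan+tile')
    rect(b&(W[...,1]<-120)&(W[...,1]>-390)&(abs(Z-128)<6),'brick')
```

```text
[398.42643476 188.22234967 288.85588592] [ 0.91134008 -0.5231902   1.13756204] 93.84537793878005
side tile 1852 [595.  191.5] [109.8  57.1] 1.1 plane [-3.0000e-03 -1.5000e-02  7.8092e+01]
side pan+tile 7420 [594.4 192.5] [150.9 171.3] 5.2 plane [ 2.0000e-03 -5.0000e-03  7.2065e+01]
side brick 776 [ 561.4 -338.5] [110.2  57. ] 0.8 plane [-1.00000e-03 -3.00000e-02  1.27747e+02]
side brick 1960 [ 565.4 -190. ] [110.5 115.6] 1.3 plane [ 1.00000e-03 -6.00000e-03  1.27568e+02]
top tile 1237 [595.2 189.9] [109.7  57.7] 0.9 plane [ 1.0000e-03 -0.0000e+00  7.8379e+01]
top pan+tile 4754 [594.7 191.5] [151.7 170.1] 5.7 plane [ 3.0000e-03 -0.0000e+00  7.2165e+01]
top brick 1344 [ 565.  -162.4] [110.4  53.5] 0.7 plane [3.00000e-03 3.00000e-03 1.28381e+02]
top brick 1357 [ 566.1 -221.4] [110.3  55.7] 1.1 plane [ 1.00000e-03 -2.00000e-03  1.28314e+02]
top brick 1391 [ 562.2 -339.1] [111.5  56.8] 0.3 plane [ 1.00000e-03 -6.00000e-03  1.28388e+02]
```

View pics/side6.png

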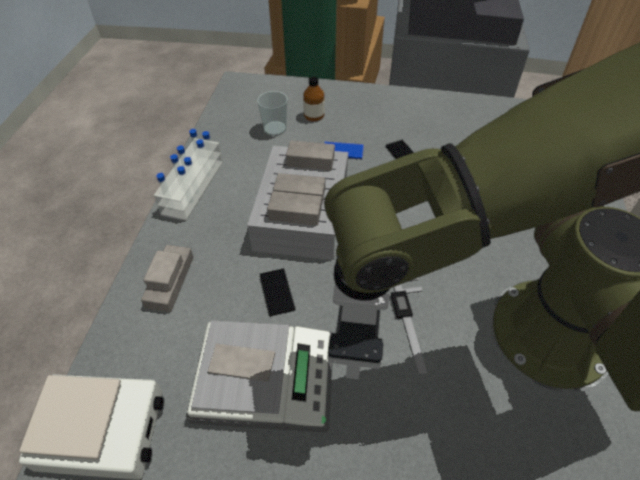

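The tile lies flat on the pan at (242,362) in the side view, about 2 mm from its centre. The bricks are within 1 mm of where they started, and the gripper is clear.

```bash
python3 -c "
from cell import manip; print(manip.sign_off())"
```

```text
the job is handed in; nothing more can be done
None
```

The tile is lying flat in the middle of the balance pan, and I handed the job in at about 19.6 s on the robot's clock. The hand-in gives no verdict.

- **Sliding out:** I pushed the tile from behind with nearly closed fingers until about 45 mm hung over the front edge. It lay flat, with its top at 98 mm.
- **Carrying:** I gripped it across its 56 mm width at the overhanging end with 40 N. It stayed level, dropping about 0.5 mm over its length, and I released it less than 1 mm above the pan.
- **Last checks:** Both cameras put the tile's centre within about 2 mm of the pan's centre. They show it flat, with the top at 78 mm (8 mm thick on the 70 mm pan).
- **Bricks and gripper:** The top camera shows all three bricks within 1 mm of their first measured places. The gripper is open and clear of everything.

No check failed. The side camera saw the two neighbouring bricks as one block, so only the top camera checks those two separately.

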